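# Cam-lock a tube block onto a mixer

### The arm

A 6-joint arm with a two-finger parallel gripper is mounted at the origin on a cart in front of the work surface, level with it; the furniture and walls round the work are solid. World frame = base frame: x ahead of the robot, y to its left, z up, the work surface at z = 0. Lengths are in m, angles in rad, forces in N, time in s.
With the tool pointing down it reaches from about 0.35 to 0.975 m from the base axis. Payload 4.9 kg.
Tool frame: the origin (TCP) lies midway between the tips of the shut fingers; the grasp point (between the pads) lies 19 mm behind it (manip.pinch_z is the distance from the TCP to the grasp point, in m); z points along the fingers, y is the direction in which the jaws open and shut (so a half turn about z gives the same grasp; the last joint's range is limited). The gripper opens to 85 mm and grips with 20 to 120 N. Pads are 22 mm wide; open, the fingers measure 114 mm over their backs; the gripper's body (76 mm by 85 mm) begins 54 mm behind the grasp point. The pads swing forward as they close: fully open they stand 13 mm farther back than shut.
Start: joints at [-0.119, 0.053, 1.613, -0, 1.476, -0.119], TCP at [0.625, 0, 0.231] pointing down, gripper open.
Joint ranges: [-3.01, 3.01], [-1.01, 2.22], [0.06, 2.58], [-1.02, 4.17], [0.09, 2.62], [-3.14, 3.14]. Speed limits (rad/s): [2.57, 2.57, 3.14, 3.14, 3.14, 3.14].

### API

Orientations are given as a unit quaternion [w, x, y, z].
In Python, from plant import manip gives the robot as it stands.
- The arm moves only by the tool drive_tool, never from a script. Its argument "commands" is text: rows parted by semicolons, each of 5 numbers parted by spaces: the finger opening in mm, from 0 to 85.4, then the shift along the tool's x, y, z in units of 30 mm (1.0 is 30 mm), then the turn about the tool's z in degrees. A call has exactly 8 rows; each row shifts and turns the commanded pose from where the row before left it, along the tool's axes as they then stand; what a row does not reach is not made up. A row lasts 1/8 s, in which the tool goes at most 62.5 mm and 10.7 degrees, less where a joint would pass 70% of its speed; a pose out of reach is approached as far as the arm can. A call is refused whole if a number of a shift passes 1 or a number of a turn 10.7, either way. A call with a gripper value outside its range is refused whole. The fingers move at their own pace and stop on an object; the grip force is fixed at half the most. Time passes only in rows, so rows that do not move let the fingers close, or fill a call up. It gives the time, the measured TCP pose, the force and the opening at its end, in the units of the state.
- manip.state(): the state, without advancing time (a new reading comes with each control period).
- manip.grab_frame(name): name is "scene" or "side" or "wrist"; returns the picture (384x512x3 uint8, red, green, blue); there is no depth.
- manip.camera_params(name): a dict with "fx", "fy", "cx", "cy" (pixels), "distortion" ([k1, k2, p1, p2, k3] as OpenCV has them; the pictures are not rectified), "xyz" and "orientation" of the camera in the world. Camera axes: x right, y down, z forward; pixel columns grow to the right and rows downward; lengths in m; the calibration is good to about 2 mm. A picture is of the moment at which its call begins: read the wrist's pose just before it. camera_params takes no time and is no camera call; for the wrist camera it gives the pose at the moment of the call.
- manip.job_done(): hands the job in, once; it reports no verdict.
The state is a dict: "time": time; "joint_pos": joint angles; "joint_vel": joint speeds; "joint_efforts": joint torques, N m; "tool_pos": TCP position; "tool_rot": TCP orientation; "contact_force": force on the tool from outside, world axes, zero at the start; "ft_torque": the same for the moment, N m; "gripper_width": opening from 0.0 (shut) to 1.0 (fully open).
Only numpy, scipy, OpenCV 4.12 (cv2) and the standard library are available. Lean on these libraries where they do the work, as an engineer would, in place of code of your own. Each camera call takes 0.05 s, during which the arm holds its last target. There are 200 camera calls.

### The job

Mount the loose tube block on the mixer: put it on the deck, slide it between the guide rails until its ball-headed stud is inside the mouth of the cam, then turn the cam's bar handle clockwise until the cam has drawn the block tight against its two stops. Feel for where it tightens (the stops are not always set alike): leave it firmly clamped, but do not overtighten it, and leave the other things on the bench alone.

Things in the scene. Friction and masses are not known exactly. Their poses are not given: they have to be found in the camera images.
- dock: The tube mixer, fixed to the bench: flat grey box 250 long (its x) x 140 wide x 24 high, its top is the deck. Origin at bench level under the cam's axis; +x is the direction in which the block is pushed in, z up. The box reaches from x = -195 to +55; between x = -195 and -163 the deck is bare.
- rail_entry (a point): Point on the deck midway between the front ends of the guide rails, 136 in front (-x) of the cam axis; axes as the mixer. Two straight aluminium rails, 18 high, run from here 90 mm along +x, 94 apart inside; ahead of them flared lead-ins reach 27 mm to -x and open to about 105.
- block: Loose aluminium tube block, 60 (x) x 90 (y) x 36 high, 0.3 to 0.6 kg, origin at the centre of its underside, z up. On top a black grip rib, 50 long (along x) x 14 wide x 25 high (36 to 61 above the underside), centred; grip it across y. From its +x face sticks a steel stud with a 7 mm shank and an 18 mm ball head.
- stud_ball (a point): Centre of the ball head of the block's stud: 58 ahead (+x) of the block's origin, 18 above its underside.
- stop_bar: Two fixed lugs on the mixer's deck at y = +-40 (same origin and axes as dock), each with a rubber-tipped stop screw that meets the block's +x face 18 above the deck. The screws' setting varies by up to 6.5 mm and is not reported: clamped, the block's origin lies somewhere 77 to 85 in front (-x) of the cam axis.
- cam_grip (a point): Point on the cam's vertical axis in its black bar handle, 80 above the bench, 56 above the deck. The bar is 50 long (this point's x) x 14 wide x 28 high (40 to 68 above the deck). The cam under it is a steel drum, 88 across, 2 to 36 above the deck, with a spiral slot.
- cam_mouth (a point): Point 28 mm from the cam's axis, 18 above the deck, on the -x side (fixed to the mixer): where the ball's centre lies when it is pushed in against the cam's core. Up to 32 mm from the axis is far enough in for the slot to catch it. The mouth takes the ball at any cam angle from -0.25 to 0.05.
- cam (a joint): Angle of the cam (rad), growing clockwise seen from above, -0.3 to 2.7; at 0 the bar lies along the mixer's x and the mouth faces the block. From about 0.4 on the slot catches the ball drawing it in 7 mm per rad; the block comes tight somewhere between 1.3 and 2.4. The bar turns at about 0.2 N m before; 0.5 is firm, 0.9 too much (standing still, a sensor may read 0.3 less)
- bottle: White bottle with blue cap, 44 across, 100 high: leave alone. Origin under its centre.
- beaker: Small clear beaker, 53 across, 66 high: leave alone. Origin under its centre.
- rack: Blue tube rack with small tubes, 60x94x48: leave alone. Origin under its centre.
- marker: Marker pen with black caps lying on the bench, 138 long, 16 thick: leave alone.
- forceps: Thin steel forceps lying on the bench, 132 long: leave alone.
- timer: Small white timer, 62x68x21: leave alone. Origin under its centre.
Mind the look-alikes: they are no part of the job. Leave any purple or red look-alike of the block alone.

How it is judged:
By the outcome, as a careful person would: the job done as asked, in the order asked, and still so for the second after the job is handed in, with the robot touching nothing.
It also fails if it takes over 72 s, if anything falls off the work surface, if the arm or the gripper's body presses on something with over 40 N, if the wrist force passes 120 N, or if a joint passes its speed limit or range.

## Working session

There is one attempt and no reset: what is moved stays moved. The work goes in short steps, Python scripts to look and compute and a tool call to move; the robot and the scene stay as the last step left them, time stands still between calls to the robot, and variables do not carry over. Pictures are saved under pics/ and viewed, about 8 in all and at most 12, crops included, and the job is handed in when it is done.

Besides the shell and the picture viewer there is one more tool, called after "Request:" by a JSON object that holds its "name" and its "arguments", one argument or row to a line. drive_tool: Moves the arm, as the interface text tells. Its arguments: {"type":"object","properties":{"commands":{"type":"string"}},"required":["commands"]}

```bash
ls; mkdir -p pics; cat > h.py <<'E'
import numpy as np, cv2
from scipy.spatial.transform import Rotation as R
from plant import manip
def q2R(q): return R.from_quat([q[1],q[2],q[3],q[0]]).as_matrix()
def ray(c,uv):
    K=np.array([[c['fx'],0,c['cx']],[0,c['fy'],c['cy']],[0,0,1.]])
    p=cv2.undistortPoints(np.array(uv,float).reshape(-1,1,2),K,np.array(c['distortion'],float)).reshape(-1,2)
    return np.array(c['xyz']), (q2R(c['orientation'])@np.c_[p,np.ones(len(p))].T).T
def onz(c,uv,z):
    o,d=ray(c,uv); return o+d*((z-o[2])/d[:,2])[:,None]
def proj(c,P):
    K=np.array([[c['fx'],0,c['cx']],[0,c['fy'],c['cy']],[0,0,1.]])
    Rm=q2R(c['orientation']).T; t=-Rm@np.array(c['xyz'])
    return cv2.projectPoints(np.array(P,float).reshape(-1,1,3),cv2.Rodrigues(Rm)[0],t,K,np.array(c['distortion'],float))[0].reshape(-1,2)
E
python3 - <<'E'
from h import *
s=manip.state(); print(s)
ims=[]
for n in ['scene','side','wrist']:
    c=manip.camera_params(n); print(n,c)
    im=manip.grab_frame(n)[:,:,::-1]; cv2.imwrite(f'pics/{n}0.png',im); ims.append(im)
cv2.imwrite('pics/a.png',cv2.resize(ims[0],(800,600),interpolation=cv2.INTER_CUBIC))
cv2.imwrite('pics/b.png',np.hstack([cv2.resize(ims[1],(400,300)),cv2.resize(ims[2],(400,300))]))
E
```

```text
pics
{'time': 0.0, 'joint_pos': array([-1.19005817e-01,  5.33661972e-02,  1.61429930e+00, -4.44918532e-05,
        1.47601441e+00, -1.19008099e-01]), 'joint_vel': array([-0.00228571, -0.00047782, -0.00082966, -0.00212676, -0.00193655,
        0.00014681]), 'joint_efforts': array([ 2.70554956e-04, -3.93670499e+01, -3.70175600e+01, -1.62778279e-04,
        6.93513779e-03, -6.06393527e-06]), 'tool_pos': array([6.24369123e-01, 5.97470603e-05, 2.30054072e-01]), 'tool_rot': array([-8.06664355e-04,  7.07104084e-01,  7.07108708e-01, -6.62529210e-04]), 'contact_force': array([ 0.01848958, -0.14828929, -0.1117015 ]), 'ft_torque': array([ 0.01878548, -0.06431743, -0.02760078]), 'gripper_width': 0.9992003322243366}
scene {'fx': 368.14814706206784, 'fy': 368.14814706206784, 'cx': 252.7916391033697, 'cy': 186.25697967031067, 'distortion': array([-0.11742086,  0.        ,  0.        ,  0.        ,  0.        ]), 'xyz': array([-0.12946856,  0.78245748,  0.95396671]), 'orientation': array([ 0.16275637, -0.36230345,  0.83939138, -0.3710373 ])}
side {'fx': 430.57568083444386, 'fy': 430.57568083444386, 'cx': 258.2355275747266, 'cy': 194.5185213569467, 'distortion': array([-0.00969862,  0.        ,  0.        ,  0.        ,  0.        ]), 'xyz': array([ 0.41825728, -1.14031758,  0.5984949 ]), 'orientation': array([-0.55677711,  0.82805323, -0.05875905,  0.02957143])}
wrist {'fx': 270.8396855739262, 'fy': 270.8396855739262, 'cx': 256.45550872345734, 'cy': 188.68104130548892, 'distortion': array([-0.0352614,  0.       ,  0.       ,  0.       ,  0.       ]), 'xyz': array([0.62528736, 0.07913497, 0.37215939]), 'orientation': array([ 1.56698393e-01,  9.87646005e-01,  2.75139245e-04, -9.51758179e-04])}
```

View pics/a.png

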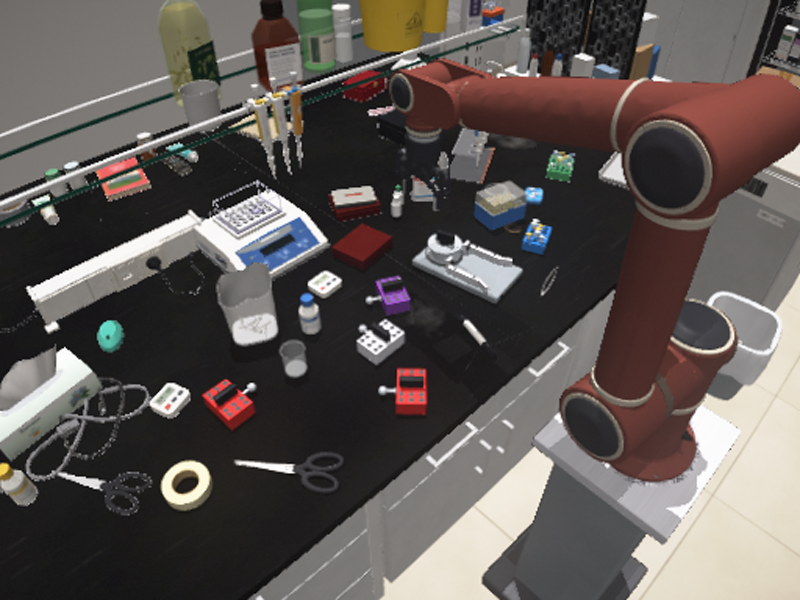

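View pics/b.png

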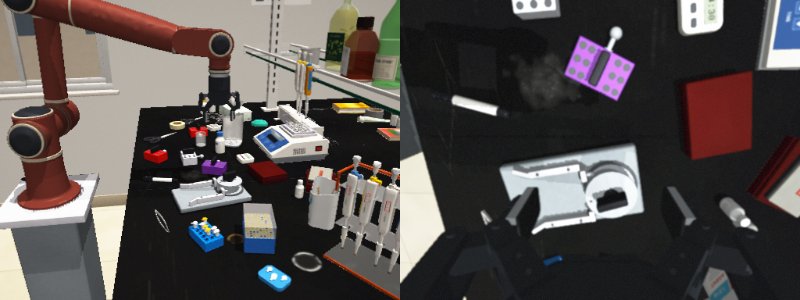

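The scene view (800x600) shows the candidates: a grey-aluminium block at (381,341), a purple one at (393,295), and red ones at (411,390) and (229,403). The grey aluminium block fits the description. The mixer is at about (466,268). Next I'll enlarge these to confirm.

```bash
python3 - <<'E'
from h import *
a=cv2.imread('pics/scene0.png'); b=cv2.imread('pics/side0.png'); w=cv2.imread('pics/wrist0.png')
def crop(im,x,y,W,H,s):
    c=cv2.resize(im[y:y+H,x:x+W],None,fx=s,fy=s,interpolation=cv2.INTER_CUBIC)
    for i in range(0,W,10): cv2.line(c,(i*s,0),(i*s,6 if i%50 else 14),(0,255,255),1)
    for i in range(0,H,10): cv2.line(c,(0,i*s),(6 if i%50 else 14,i*s),(0,255,255),1)
    return c
A=crop(a,210,190,80,60,5); B=crop(b,220,180,80,60,5)
C=crop(w,120,170,200,150,4); D=crop(a,255,130,100,75,4); 
cv2.imwrite('pics/c.png',np.vstack([np.hstack([A,B]),np.hstack([D,crop(b,215,215,110,75,4)[:, :400]])]))
cv2.imwrite('pics/d.png',C)
E
```

```text
(no output)
```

View pics/c.png

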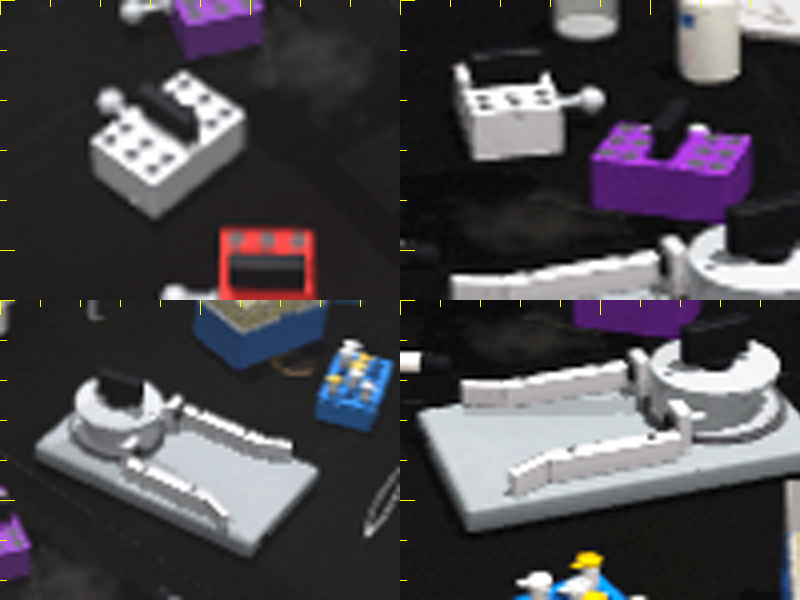

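View pics/d.png

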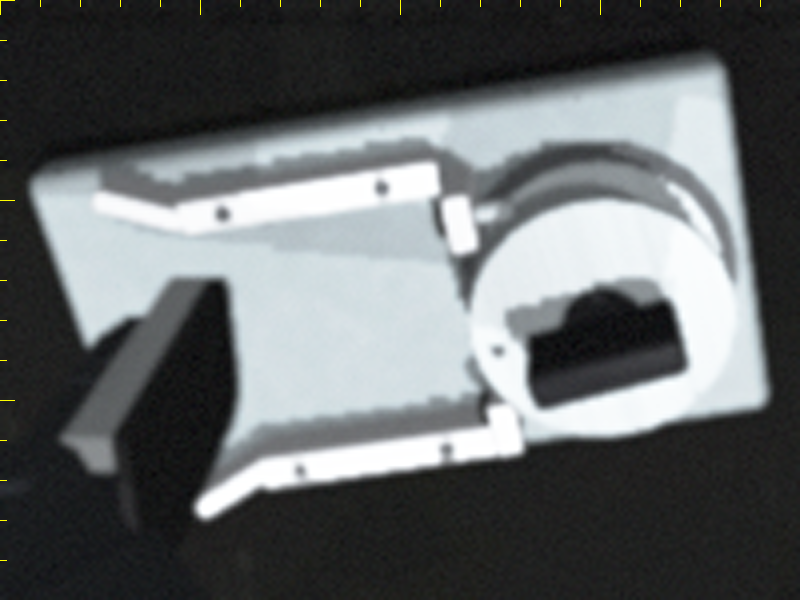

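The enlarged crops confirm the block: grey-white aluminium, scene px around (244,216), with its ball at (232,210). The purple and red blocks are look-alikes. The mixer's corners, rails, lugs and bar are all clear. Next I'll fit the poses.

```bash
python3 - <<'E'
from h import *
from scipy.optimize import least_squares
C={n:manip.camera_params(n) for n in ['scene','side','wrist']}
def fit(obs,x0):
    pts=[(n,onz(C[n],[uv],m[2])[0][:2],np.array(m[:2])) for n,uv,m in obs]
    def f(p):
        r=np.array([[np.cos(p[2]),-np.sin(p[2])],[np.sin(p[2]),np.cos(p[2])]])
        return np.concatenate([r@m+p[:2]-q for _,q,m in pts])
    s=least_squares(f,x0); print(np.round(s.x,4)); 
    for (n,q,m),e in zip(pts,f(s.x).reshape(-1,2)): print(n,m,np.round(q,4),np.round(e*1000,1))
    return s.x
S=lambda u,v:(255+u/4,130+(v-300)/4); D=lambda u,v:(215+(u-400)/4,215+(v-300)/4); W=lambda u,v:(120+u/4,170+v/4)
z=.024
fit([('wrist',W(32,180),(-.195,.07,z)),('wrist',W(722,55),(.055,.07,z)),('wrist',W(768,402),(.055,-.07,z)),
('scene',S(37,447),(.055,.07,z)),('scene',S(250,545),(-.195,.07,z)),('scene',S(317,468),(-.195,-.07,z)),
('side',D(420,407),(-.195,.07,z)),('side',D(468,513),(-.195,-.07,z)),
# drum top centre (z=.06), from wrist
('wrist',W(604,318),(0,0,.060)),
],[.7,0,.1])
A=lambda u,v:(210+u/5,190+v/5); B=lambda u,v:(220+(u-400)/5,180+v/5)
for n,uv in [('scene',A(110,101)),('side',B(592,100))]: print(n,'ball',onz(C[n],[uv],.018))
for uv in [A(93,147),A(155,190),A(245,115),A(183,72)]: print(onz(C['scene'],[uv],.036))
E
```

```text
[ 0.642  -0.1062  0.1849]
wrist [-0.195  0.07 ] [ 0.4436 -0.0734] [-6.1  0.1]
wrist [0.055 0.07 ] [ 0.684  -0.0272] [-0.8 -0.1]
wrist [ 0.055 -0.07 ] [ 0.7085 -0.1639] [ 0.5 -1. ]
scene [0.055 0.07 ] [ 0.6742 -0.0293] [9.1 2. ]
scene [-0.195  0.07 ] [ 0.4356 -0.0722] [ 1.9 -1.1]
scene [-0.195 -0.07 ] [ 0.4609 -0.2074] [ 2.3 -3.5]
side [-0.195  0.07 ] [ 0.4414 -0.0723] [-3.9 -1. ]
side [-0.195 -0.07 ] [ 0.4643 -0.2154] [-1.1  4.5]
wrist [0 0] [ 0.6439 -0.1064] [-1.9  0.1]
scene ball [[0.58461011 0.2184427  0.018     ]]
side ball [[0.58786979 0.21970272 0.018     ]]
[[0.54600647 0.26599322 0.036     ]]
[[0.48846281 0.26122661 0.036     ]]
[[0.49688986 0.17057106 0.036     ]]
[[0.55703134 0.17330197 0.036     ]]
```

The mixer is at about (0.643, -0.106) with yaw 0.185. The block is at about (0.522, 0.218) with yaw about 0.08. I'll move to a viewing pose beside the block and turn the jaws to open across y.

Request:
{"name": "drive_tool", "arguments": {
  "commands": "85 0.9 0 0 0; 85 0.9 0 0 0; 85 0.9 0 0 0; 85 0.9 0 0 0; 85 0.9 0 0 0; 85 0.9 0 0 0; 85 0.9 0 0 0; 85 0.9 0 0 0"
}}

```text
time: 1.15
tool_pos: [0.6247, 0.2168, 0.2307]
tool_rot: [-0.0, 0.707, 0.707, -0.0]
contact_force: [-0.2, 0.4, -0.4]
gripper_width: 0.996
```

Request:
{"name": "drive_tool", "arguments": {
  "commands": "85 0 0 0 -10.5; 85 0 0 0 -10.5; 85 0 0 0 -10.5; 85 0 0 0 -10.5; 85 0 0 0 -10.5; 85 0 0 0 -10.5; 85 0 0 0 -10.5; 85 0 0 0 -10.5"
}}

```text
time: 2.15
tool_pos: [0.6247, 0.216, 0.2307]
tool_rot: [-0.0, 0.049, 0.999, -0.0]
contact_force: [0.1, -0.1, 0.4]
gripper_width: 0.996
```

```bash
python3 - <<'E'
from h import *
s=manip.state(); print(s['time'],s['tool_pos'],s['joint_pos']); print(q2R(s['tool_rot']).round(3))
c=manip.camera_params('wrist'); im=manip.grab_frame('wrist')[:,:,::-1]; np.save('cw.npy',c,allow_pickle=True); cv2.imwrite('pics/w1.png',im)
p=proj(c,[[.522,.218,.036]])[0]; print(p)
x,y=int(p[0])-80,int(p[1])-60
x=max(0,min(x,352));y=max(0,min(y,264)); print(x,y)
cv2.imwrite('pics/w1c.png',cv2.resize(im[y:y+120,x:x+160],None,fx=5,fy=5,interpolation=cv2.INTER_CUBIC))
E
```

```text
2.15 [0.6247325  0.21597106 0.23071714] [ 2.20346250e-01  1.37082667e-01  1.52380261e+00  1.09337841e-05
  1.48161660e+00 -1.25180421e+00]
[[-0.995  0.098 -0.001]
 [ 0.098  0.995 -0.   ]
 [ 0.001 -0.    -1.   ]]
[249.81742661  79.80431289]
169 19
```

View pics/w1c.png

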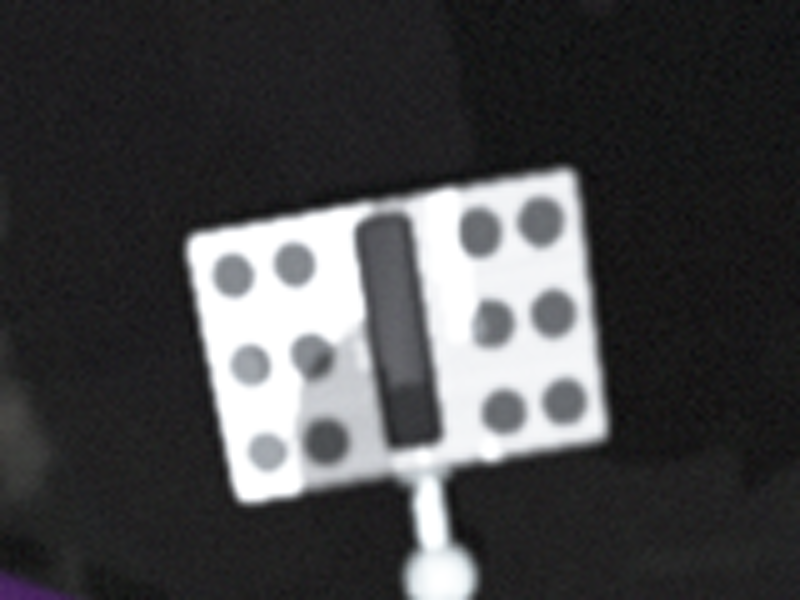

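The aluminium block is clear in the wrist crop (origin 169,19, scale 5). Its top corners are at (188,233), (576,170), (607,440) and (240,502). The rib runs from (385,219) to (413,444), and the ball is at (440,577).

```bash
python3 - <<'E'
from h import *
from scipy.optimize import least_squares
c=np.load('cw.npy',allow_pickle=True).item(); s=manip.state()
F=lambda u,v:(169+u/5,19+v/5)
obs=[(F(188,233),(-.03,-.045,.036)),(F(576,170),(-.03,.045,.036)),(F(607,440),(.03,.045,.036)),(F(240,502),(.03,-.045,.036)),
(F(385,219),(-.025,0,.061)),(F(413,444),(.025,0,.061)),(F(440,577),(.058,0,.018))]
pts=[(onz(c,[uv],m[2])[0][:2],np.array(m[:2])) for uv,m in obs]
rot=lambda a:np.array([[np.cos(a),-np.sin(a)],[np.sin(a),np.cos(a)]])
f=lambda p:np.concatenate([rot(p[2])@m+p[:2]-q for q,m in pts])
r=least_squares(f,[.522,.218,.08]); print(r.x, (f(r.x)*1000).round(1).reshape(-1,2).tolist())
T=q2R(s['tool_rot']); t=np.array([*r.x[:2],.041]); d=t-s['tool_pos']; print('world',d,'tool units',(T.T@d/.03).round(2))
# tool y yaw relative to block y
print('turn deg (tool z +=cw)', np.degrees(np.arctan2(-T[0,1],T[1,1])-r.x[2]))
E
```

```text
[0.52970016 0.21673648 0.053899  ] [[0.4, -0.1], [-0.0, 0.3], [0.2, 0.2], [-0.6, -0.3], [-1.8, -0.8], [1.7, 0.8], [0.1, -0.1]]
world [-0.09501966  0.00079615 -0.18973611] tool units [ 3.15 -0.27  6.33]
turn deg (tool z +=cw) -8.534396610697774
```

Request:
{"name": "drive_tool", "arguments": {
  "commands": "50 0 0 0 -8.5; 50 0.8 0.05 0 0; 50 0.8 0.05 0 0; 50 0.8 0.05 0 0; 50 0.76 0.05 0 0; 50 0 0 1 0; 50 0 0 1 0; 50 0 0 1 0"
}}

```text
time: 3.2
tool_pos: [0.5297, 0.2178, 0.1403]
tool_rot: [0.0, -0.021, 1.0, 0.0]
contact_force: [0.2, 0.1, -0.4]
gripper_width: 0.587
```

Request:
{"name": "drive_tool", "arguments": {
  "commands": "50 0 0 1 0; 50 0 0 1 0; 50 0 0 0.9 0; 50 0 0 0.4 0; 50 0 0 0 0; 0 0 0 0 0; 0 0 0 0 0; 0 0 0 0 0"
}}

```text
time: 4.2
tool_pos: [0.5313, 0.218, 0.0441]
tool_rot: [0.001, -0.022, 1.0, 0.0]
contact_force: [0.9, -0.3, 5.7]
gripper_width: 0.147
```

Request:
{"name": "drive_tool", "arguments": {
  "commands": "0 0 0 0 0; 0 0 0 0 0; 0 0 0 0 0; 0 0 0 0 0; 0 0 0 -0.5 0; 0 0 0 -0.5 0; 0 0 0 -0.5 0; 0 0 0 0 0"
}}

```text
time: 5.2
tool_pos: [0.5313, 0.2183, 0.0894]
tool_rot: [0.002, -0.022, 1.0, 0.0]
contact_force: [0.4, 0.1, -5.7]
gripper_width: 0.142
```

Gripped, at about 0.58 kg. I'll lift higher and carry the block to a viewpoint above the mixer.

Request:
{"name": "drive_tool", "arguments": {
  "commands": "0 0 0 -0.6 0; 0 0 0 -0.8 0; 0 0 -0.4 -0.8 0; 0 -0.3 -0.8 -0.8 0; 0 -0.4 -0.9 -0.8 0; 0 -0.4 -0.9 -0.8 0; 0 -0.4 -0.9 -0.8 0; 0 -0.4 -0.9 0 0"
}}

```text
time: 6.2
tool_pos: [0.5949, 0.0756, 0.2533]
tool_rot: [0.003, -0.022, 1.0, 0.0]
contact_force: [1.2, -0.8, -6.4]
gripper_width: 0.146
```

Request:
{"name": "drive_tool", "arguments": {
  "commands": "0 -0.4 -0.9 0 0; 0 -0.4 -0.9 0 0; 0 -0.4 -0.9 0 0; 0 -0.4 -0.9 0 0; 0 -0.3 -0.9 0 0; 0 0 -0.9 0 0; 0 0 -0.8 0 0; 0 0 -0.4 0 -8.1"
}}

```text
time: 7.2
tool_pos: [0.6586, -0.1204, 0.2493]
tool_rot: [-0.0, -0.094, 0.996, 0.0]
contact_force: [-0.5, 0.4, -5.9]
gripper_width: 0.145
```

Request:
{"name": "drive_tool", "arguments": {
  "commands": "0 0 0 0 0; 0 0 0 0 0; 0 0 0 0 0; 0 0 0 0 0; 0 0 0 0 0; 0 0 0 0 0; 0 0 0 0 0; 0 0 0 0 0"
}}

```text
time: 8.2
tool_pos: [0.6588, -0.1188, 0.2493]
tool_rot: [-0.0, -0.092, 0.996, 0.0]
contact_force: [-0.3, -0.0, -5.5]
gripper_width: 0.147
```

```bash
python3 - <<'E'
from h import *
s=manip.state(); print(s['time'],s['tool_pos'],s['joint_pos'],s['contact_force']); print(q2R(s['tool_rot']).round(3))
c=manip.camera_params('wrist'); im=manip.grab_frame('wrist')[:,:,::-1]; np.save('cw2.npy',c,allow_pickle=True); cv2.imwrite('pics/w2.png',im)
cv2.imwrite('pics/w2c.png',cv2.resize(im,(800,600),interpolation=cv2.INTER_CUBIC))
E
```

```text
8.2 [ 0.65882814 -0.11882791  0.24927771] [-2.89510000e-01  1.46046181e-01  1.48306420e+00  4.49058623e-06
  1.51250082e+00 -2.04533900e+00] [-0.28836265 -0.03460783 -5.45898196]
[[-0.983 -0.184 -0.   ]
 [-0.184  0.983  0.   ]
 [ 0.     0.    -1.   ]]
```

View pics/w2c.png

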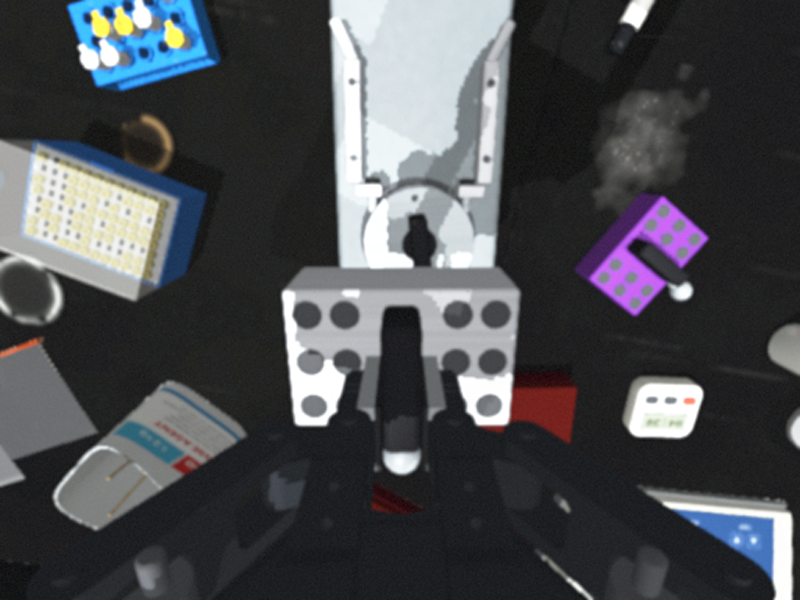

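The view shows the mixer aligned at (415,140), with rails at x≈354 and 489 and the drum at (418,240). The block is held square, with top corners at (287,290), (519,290), (513,425) and (295,425). I'll enlarge the mixer for an accurate fit.

```bash
python3 - <<'E'
import cv2
im=cv2.imread('pics/w2.png')
c=cv2.resize(im[0:118,200:340],None,fx=5,fy=5,interpolation=cv2.INTER_CUBIC)
cv2.imwrite('pics/w2d.png',c)
E
```

```text
(no output)
```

View pics/w2d.png

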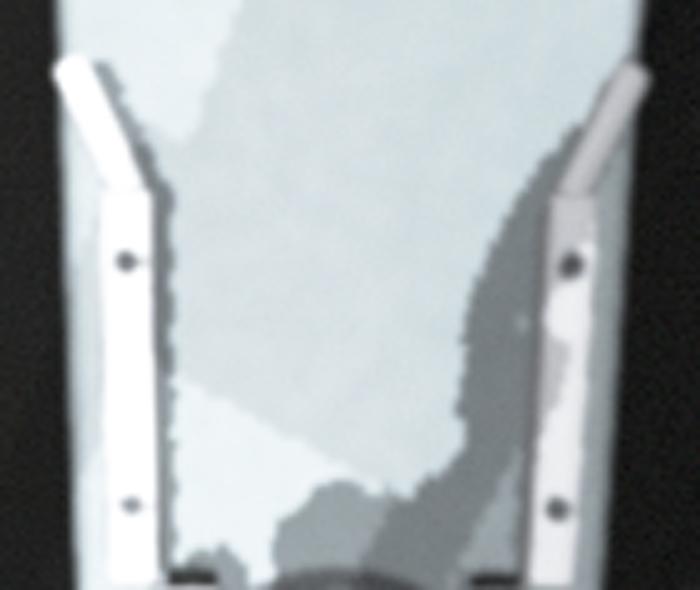

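Rail top inner edges (crop origin 200,0, scale 5): the bends are at (152,192) and (554,195), and the far ends at (162,583) and (527,583). The drum centre is at (418,239) in the 800 px view. Next I'll fit the mixer and the held block.

```bash
cat >> h.py <<'E'
from scipy.optimize import least_squares
rot=lambda a:np.array([[np.cos(a),-np.sin(a)],[np.sin(a),np.cos(a)]])
def fit(c,obs,x0):
    pts=[(onz(c,[uv],m[2])[0][:2],np.array(m[:2])) for uv,m in obs]
    f=lambda p:np.concatenate([rot(p[2])@m+p[:2]-q for q,m in pts])
    r=least_squares(f,x0); print(r.x.round(4),(f(r.x)*1000).round(1).reshape(-1,2).tolist()); return r.x
E
python3 - <<'E'
from h import *
c=np.load('cw2.npy',allow_pickle=True).item(); s=manip.state()
F=lambda u,v:(200+u/5,v/5); G=lambda u,v:(u*.64,v*.64)
z=.042
m=fit(c,[(F(152,192),(-.136,-.047,z)),(F(554,195),(-.136,.047,z)),(F(162,583),(-.046,-.047,z)),(F(527,583),(-.046,.047,z)),(G(418,239),(0,0,.06))],[.64,-.1,.18])
for h in (.041,.044):
  zt=s['tool_pos'][2]-h+.036
  b=fit(c,[(G(287,290),(-.03,-.045,zt)),(G(519,290),(-.03,.045,zt)),(G(513,425),(.03,.045,zt)),(G(295,425),(.03,-.045,zt))],[.66,-.12,.18])
print(s['tool_pos'])
# bar: handle ring? block in mixer frame, and tool shift to entry target
bm=rot(m[2]).T@(b[:2]-m[:2]); print('block in mixer',bm, 'yaw diff deg',np.degrees(b[2]-m[2]))
T=q2R(s['tool_rot'])
np.savez('poses.npz',m=m,b=b,off=b[:2]-s['tool_pos'][:2])
for X in (-.20,-.18):
  t=m[:2]+rot(m[2])@[X,0]; d=np.array([*(t-b[:2]),0]); print(X,(T.T@d/.03).round(3))
E
```

```text
[ 0.6424 -0.1074  0.1735] [[-1.9, -0.9], [-1.4, -0.1], [-0.2, -1.7], [0.5, 1.0], [3.1, 1.7]]
[ 0.6547 -0.119   0.1878] [[-0.5, -2.6], [-1.7, 2.6], [0.9, 0.5], [1.3, -0.4]]
[ 0.6562 -0.1187  0.1878] [[-0.1, -1.7], [-1.0, 1.8], [0.5, -0.5], [0.6, 0.4]]
[ 0.65883571 -0.11884235  0.24928813]
block in mixer [ 0.01169601 -0.013463  ] yaw diff deg 0.8184015665542159
-0.2 [7.051 0.529 0.   ]
-0.18 [6.384 0.522 0.   ]
```

```bash
python3 - <<'E'
from h import *
c=np.load('cw2.npy',allow_pickle=True).item(); s=manip.state()
F=lambda u,v:(200+u/5,v/5)
def edge(a,b,z):
    p=onz(c,[F(*a),F(*b)],z)[:,:2]; d=p[0]-p[1]; d=d if d[0]>0 else -d
    m=np.array([.6424,-.1074]); n=np.array([-np.sin(.178),np.cos(.178)])
    print(np.arctan2(d[1],d[0]).round(4), ((p-m)@n).round(4), p.round(4).tolist())
edge((152,195),(161,575),.042); edge((552,200),(528,575),.042)
edge((126,262),(131,505),.042); edge((571,265),(558,510),.042)
edge((60,170),(79,585),.024); edge((637,120),(603,585),.024)
E
```

```text
0.1845 [-0.0459 -0.0454] [[0.5191, -0.1762], [0.6035, -0.1605]]
0.1701 [0.0471 0.0464] [[0.5029, -0.0847], [0.5866, -0.0703]]
0.1754 [-0.0523 -0.0524] [[0.5343, -0.18], [0.5883, -0.1704]]
0.1868 [0.0524 0.0529] [[0.5155, -0.077], [0.57, -0.0667]]
0.1902 [-0.0698 -0.0686] [[0.5144, -0.2013], [0.6111, -0.1827]]
0.1758 [0.0698 0.0695] [[0.4777, -0.0661], [0.5856, -0.047]]
```

The mixer is at (0.6424, -0.1071) with yaw 0.180. I'll carry the block over the bare deck end and lower it.

Request:
{"name": "drive_tool", "arguments": {
  "commands": "0 0.5 0.05 0 0.3; 0 0.9 0.1 0 0; 0 0.9 0.1 0 0; 0 0.9 0.1 0 0; 0 0.9 0.1 0 0; 0 0.9 0.05 0 0; 0 0.9 0 0.2 0; 0 0.6 0 0.4 0"
}}

```text
time: 9.25
tool_pos: [0.4629, -0.1393, 0.2319]
tool_rot: [0.001, -0.089, 0.996, -0.001]
contact_force: [0.1, 0.1, -5.5]
gripper_width: 0.145
```

Request:
{"name": "drive_tool", "arguments": {
  "commands": "0 0.38 0 0.5 0; 0 0 0 0.9 0; 0 0 0 0.9 0; 0 0 0 0.9 0; 0 0 0 0.8 0; 0 0 0 0.6 0; 0 0 0 0.3 0; 0 0 0 0 0"
}}

```text
time: 10.25
tool_pos: [0.4528, -0.141, 0.0841]
tool_rot: [-0.0, -0.09, 0.996, 0.0]
contact_force: [-0.3, -0.5, -6.2]
gripper_width: 0.149
```

```bash
cat > st.py <<'E'
from h import *
s=manip.state(); m=np.array([.6424,-.1071,.180]); T=q2R(s['tool_rot'])
p=rot(m[2]).T@(s['tool_pos'][:2]-m[:2])
print('t',s['time'],'mixer TCP mm',(p*1000).round(1),'z',(s['tool_pos'][2]*1000).round(1),'yaw-m',(np.arctan2(-T[0,1],T[1,1])-m[2]).round(4),'F mixer',(rot(m[2]).T@s['contact_force'][:2]).round(1),s['contact_force'][2].round(1),'M',s['ft_torque'].round(2),'w',s['gripper_width'].round(3),'j6',s['joint_pos'][5].round(2))
E
python3 st.py
```

```text
Traceback (most recent call last):
  File "st.py", line 4, in <module>
    print('t',s['time'],'mixer TCP mm',(p*1000).round(1),'z',(s['tool_pos'][2]*1000).round(1),'yaw-m',(np.arctan2(-T[0,1],T[1,1])-m[2]).round(4),'F mixer',(rot(m[2]).T@s['contact_force'][:2]).round(1),s['contact_force'][2].round(1),'M',s['ft_torque'].round(2),'w',s['gripper_width'].round(3),'j6',s['joint_pos'][5].round(2))
                                                                                                                                                                                                                                                                        ^^^^^^^^^^^^^^^^^^^^^^^^
AttributeError: 'float' object has no attribute 'round'
```

Request:
{"name": "drive_tool", "arguments": {
  "commands": "0 0 0 0.25 0; 0 0 0 0.1 0; 0 0 0 0.05 0; 0 0 0 0.05 0; 0 0 0 0.03 0; 0 0 0 0.03 0; 0 0 0 0 0; 0 0 0 0 0"
}}

```text
time: 11.25
tool_pos: [0.4531, -0.1411, 0.0691]
tool_rot: [0.0, -0.09, 0.996, -0.0]
contact_force: [-0.7, 0.4, -6.4]
gripper_width: 0.144
```

```bash
sed -i "s/s\['gripper_width'\].round(3)/round(float(s['gripper_width']),3)/" st.py; python3 st.py
```

```text
t 11.25 mixer TCP mm [-192.3    0.5] z 69.1 yaw-m -0.0003 F mixer [-0.6  0.5] -6.4 M [ 0.01  0.   -0.01] w 0.144 j6 -2.21
```

Request:
{"name": "drive_tool", "arguments": {
  "commands": "0 0 0 0.02 0; 0 0 0 0.02 0; 0 0 0 0.02 0; 0 0 0 0.02 0; 0 0 0 0.02 0; 0 0 0 0 0; 0 0 0 0 0; 0 0 0 0 0"
}}

```text
time: 12.25
tool_pos: [0.4535, -0.1413, 0.068]
tool_rot: [-0.0, -0.09, 0.996, -0.0]
contact_force: [-6.0, 3.1, 7.7]
gripper_width: 0.147
```

```bash
python3 st.py
```

```text
t 12.25 mixer TCP mm [-192.     0.2] z 68.0 yaw-m 0.0001 F mixer [-5.4  4.1] 7.7 M [0.44 1.04 0.07] w 0.147 j6 -2.21
```

On the deck: the upward force flipped to +7.7 N at z = 68.0 mm. I'll ease off slightly and slide in.

Request:
{"name": "drive_tool", "arguments": {
  "commands": "0 0 0 -0.02 0; 0 -0.15 0 0 0; 0 -0.2 0 0 0; 0 -0.2 0 0 0; 0 -0.2 0 0 0; 0 -0.2 0 0 0; 0 -0.2 0 0 0; 0 -0.15 0 0 0"
}}

```text
time: 13.25
tool_pos: [0.4921, -0.1349, 0.0681]
tool_rot: [-0.0, -0.09, 0.996, -0.001]
contact_force: [-14.1, -0.6, 16.1]
gripper_width: 0.145
```

```bash
python3 st.py
```

```text
t 13.25 mixer TCP mm [-152.9   -0.5] z 68.1 yaw-m 0.0001 F mixer [-14.    1.9] 16.1 M [-0.07  2.38  0.06] w 0.145 j6 -2.16
```

Request:
{"name": "drive_tool", "arguments": {
  "commands": "0 -0.1 0 -0.03 0; 0 -0.2 0 0 0; 0 -0.2 0 0 0; 0 -0.2 0 0 0; 0 -0.2 0 0 0; 0 -0.2 0 0 0; 0 -0.2 0 0 0; 0 -0.1 0 0 0"
}}

```text
time: 14.25
tool_pos: [0.5333, -0.1267, 0.0681]
tool_rot: [-0.0, -0.09, 0.996, -0.0]
contact_force: [-10.2, -2.4, 13.8]
gripper_width: 0.147
```

```bash
python3 st.py
```

```text
t 14.25 mixer TCP mm [-110.9    0.2] z 68.1 yaw-m -0.0 F mixer [-10.5  -0.5] 13.8 M [-0.39  1.58 -0.05] w 0.147 j6 -2.12
```

Request:
{"name": "drive_tool", "arguments": {
  "commands": "0 -0.1 0 -0.02 0; 0 -0.1 0 0 0; 0 -0.1 0 0 0; 0 -0.1 0 0 0; 0 -0.1 0 0 0; 0 -0.08 0 0 0; 0 -0.06 0 0 0; 0 0 0 0 0"
}}

```text
time: 15.25
tool_pos: [0.5519, -0.1231, 0.0681]
tool_rot: [0.0, -0.09, 0.996, 0.0]
contact_force: [-4.0, -1.3, 4.2]
gripper_width: 0.148
```

```bash
python3 st.py
```

```text
t 15.25 mixer TCP mm [-91.9   0.5] z 68.1 yaw-m -0.0002 F mixer [-4.2 -0.5] 4.2 M [-0.12  0.55 -0.02] w 0.148 j6 -2.1
```

Request:
{"name": "drive_tool", "arguments": {
  "commands": "0 -0.03 0 0 0; 0 -0.04 0 0 0; 0 -0.04 0 0 0; 0 -0.04 0 0 0; 0 -0.03 0 0 0; 0 0 0 0 0; 0 0 0 0 0; 0 0 0 0 0"
}}

```text
time: 16.25
tool_pos: [0.557, -0.1222, 0.0681]
tool_rot: [0.0, -0.09, 0.996, -0.0]
contact_force: [-4.2, 0.2, 4.0]
gripper_width: 0.147
```

```bash
python3 st.py
```

```text
t 16.25 mixer TCP mm [-86.7   0.5] z 68.1 yaw-m -0.0003 F mixer [-4.1  0.9] 4.0 M [-0.15  0.73 -0.01] w 0.147 j6 -2.1
```

Resistance hasn't changed, so the ball isn't against the core yet. I'll continue gently.

Request:
{"name": "drive_tool", "arguments": {
  "commands": "0 -0.03 0 0 0; 0 -0.03 0 0 0; 0 -0.03 0 0 0; 0 -0.03 0 0 0; 0 -0.02 0 0 0; 0 0 0 0 0; 0 0 0 0 0; 0 0 0 0 0"
}}

```text
time: 17.25
tool_pos: [0.5603, -0.1216, 0.0682]
tool_rot: [-0.001, -0.09, 0.996, -0.0]
contact_force: [-8.1, -1.2, 8.0]
gripper_width: 0.147
```

```bash
python3 st.py
```

```text
t 17.25 mixer TCP mm [-83.3   0.4] z 68.2 yaw-m -0.0001 F mixer [-8.2  0.3] 8.0 M [-0.22  1.41  0.01] w 0.147 j6 -2.09
```

Request:
{"name": "drive_tool", "arguments": {
  "commands": "0 -0.03 0 0 0; 0 -0.03 0 0 0; 0 0 0 0 0; 0 0 0 0 0; 0 0 0 0 0; 0 0 0 0 0; 0 0 0 0 0; 0 0 0 0 0"
}}

```text
time: 18.25
tool_pos: [0.5608, -0.1215, 0.0684]
tool_rot: [-0.003, -0.09, 0.996, -0.0]
contact_force: [-12.6, -0.4, 11.1]
gripper_width: 0.149
```

```bash
python3 st.py; python3 - <<'E'
from h import *
a=manip.grab_frame('scene')[:,:,::-1]; b=manip.grab_frame('side')[:,:,::-1]
cv2.imwrite('pics/e.png',np.hstack([cv2.resize(a[125:200,255:345],(400,333),interpolation=cv2.INTER_CUBIC),cv2.resize(b[205:280,215:305],(400,333),interpolation=cv2.INTER_CUBIC)]))
E
```

```text
t 18.25 mixer TCP mm [-82.9   0.4] z 68.4 yaw-m 0.0001 F mixer [-12.5   1.9] 11.1 M [-0.34  2.33 -0.03] w 0.149 j6 -2.09
```

View pics/e.png

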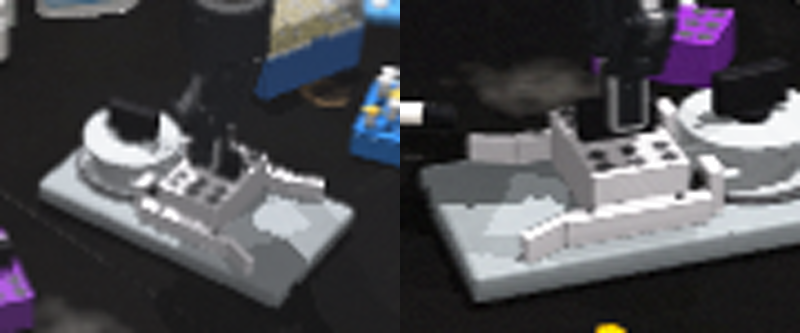

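Force rose while motion stalled at block X ≈ -86, so the ball is against the core. The picture shows the block between the rails with its stud in the drum. I'll release, lift and look at the cam from beyond it.

Request:
{"name": "drive_tool", "arguments": {
  "commands": "0 0.04 0 0 0; 40 0 0 0 0; 40 0 0 0 0; 40 0 0 0 0; 40 0 0 0 0; 40 0 0 -0.5 0; 40 0 0 -0.9 0; 40 0 0 -1 0"
}}

```text
time: 19.35
tool_pos: [0.5618, -0.1213, 0.1417]
tool_rot: [0.0, -0.09, 0.996, -0.0]
contact_force: [1.4, 0.1, -0.1]
gripper_width: 0.465
```

Request:
{"name": "drive_tool", "arguments": {
  "commands": "40 -0.3 0 -1 0; 40 -0.9 0 -1 0; 40 -0.9 0 0 0; 40 -0.9 0 0 0; 40 -0.9 0 0 0; 40 -0.9 0 0 0; 40 -0.9 0 0 0; 40 -0.4 0 0 0"
}}

```text
time: 20.35
tool_pos: [0.7429, -0.0884, 0.2011]
tool_rot: [0.001, -0.09, 0.996, -0.0]
contact_force: [0.8, 0.0, -0.4]
gripper_width: 0.471
```

```bash
python3 st.py; python3 - <<'E'
from h import *
c=manip.camera_params('wrist'); im=manip.grab_frame('wrist')[:,:,::-1]; np.save('cw3.npy',c,allow_pickle=True); cv2.imwrite('pics/w3.png',im)
p=proj(c,[[.62,-.111,.06]])[0]; x,y=max(0,int(p[0])-80),max(0,int(p[1])-60); print(x,y)
cv2.imwrite('pics/w3c.png',cv2.resize(im[y:y+120,x:x+160],None,fx=5,fy=5,interpolation=cv2.INTER_CUBIC))
E
```

```text
t 20.35 mixer TCP mm [102.2   0.5] z 201.1 yaw-m 0.0002 F mixer [ 0.8 -0.1] -0.4 M [0.03 0.02 0.01] w 0.471 j6 -1.97
176 0
```

View pics/w3c.png

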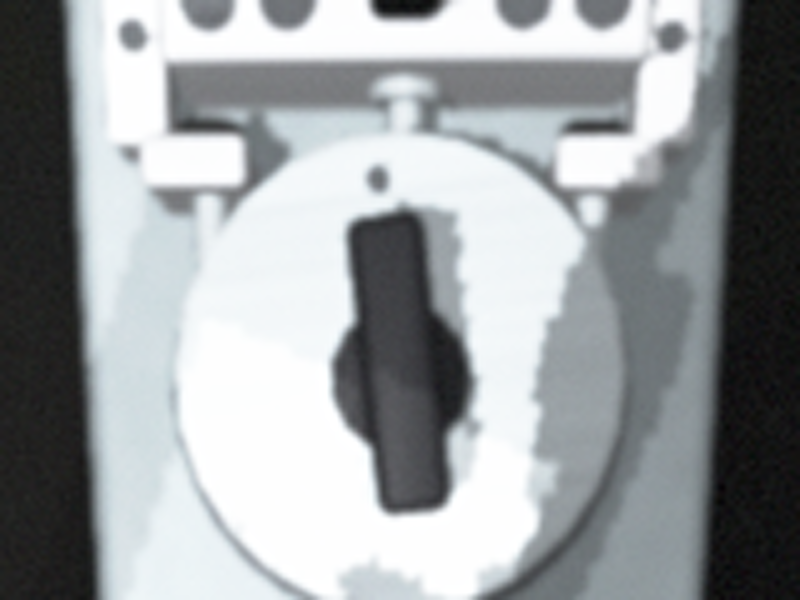

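The bar runs from (385,218) to (415,507), and the stud shank enters the drum mouth at (405,115). Next I'll compute the bar pose and the move.

```bash
python3 - <<'E'
from h import *
c=np.load('cw3.npy',allow_pickle=True).item(); s=manip.state(); T=q2R(s['tool_rot'])
p=onz(c,[(176+u/5,v/5) for u,v in [(385,218),(415,507),(400,360)]],.092)[:,:2]
d=p[1]-p[0]; a=np.arctan2(d[1],d[0]); ctr=(p[0]+p[1])/2
print(p.round(4),'len',np.hypot(*d),'ctr',ctr,'yaw',a,'cam',.180-a)
dr=fit(c,[((176+u/5),v/5) and ((176+u/5,v/5),m) for u,v,m in [(178,380,(0,-.044,.06)),(627,380,(0,.044,.06)),(402,132,(-.044,0,.06))]],[.64,-.1,.18])
for q in (ctr,dr[:2],np.array([.6424,-.1071])):
    e=T.T@np.array([*(q-s['tool_pos'][:2]),.067-s['tool_pos'][2]])/.03; print(e.round(2))
E
```

```text
[[ 0.6207 -0.1141]
 [ 0.6655 -0.1006]
 [ 0.6421 -0.1076]] len 0.04677100194160397 ctr [ 0.64307881 -0.10734777] yaw 0.2906869725611543 cam -0.11068697256115428
[ 0.6428 -0.1071  0.181 ] [[0.3, -0.3], [0.2, 0.3], [-0.5, -0.0]]
[ 3.41 -0.03  4.45]
[ 3.42 -0.02  4.45]
[ 3.43 -0.02  4.45]
```

Request:
{"name": "drive_tool", "arguments": {
  "commands": "40 0.6 0 0 0; 40 0.9 0 0 0; 40 0.9 0 0 0; 40 0.7 -0.02 0.3 0; 40 0.32 0 0.7 0; 40 0 0 0.8 -6.3; 40 0 0 0.9 0; 40 0 0 0.9 0"
}}

```text
time: 21.4
tool_pos: [0.6404, -0.1078, 0.0921]
tool_rot: [0.0, -0.144, 0.99, -0.0]
contact_force: [-0.3, -1.0, 0.7]
gripper_width: 0.465
```

```bash
sed -i 's/.6424,-.1071,.180/.6428,-.1071,.180/' st.py; python3 st.py
```

```text
t 21.4 mixer TCP mm [-2.5 -0.3] z 92.1 yaw-m 0.1094 F mixer [-0.4 -0.9] 0.7 M [-0.02 -0.01 -0.  ] w 0.465 j6 -2.14
```

Request:
{"name": "drive_tool", "arguments": {
  "commands": "40 -0.08 0.02 0.4 0; 40 0 0 0.35 0; 40 0 0 0.09 0; 40 0 0 0 0; 0 0 0 0 0; 0 0 0 0 0; 0 0 0 0 0; 0 0 0 0 0"
}}

```text
time: 22.4
tool_pos: [0.6438, -0.1071, 0.068]
tool_rot: [0.001, -0.144, 0.99, -0.001]
contact_force: [0.7, -3.6, 3.7]
gripper_width: 0.15
```

```bash
python3 st.py
```

```text
t 22.4 mixer TCP mm [ 1.  -0.2] z 68.0 yaw-m 0.1098 F mixer [ 0.  -3.7] 3.7 M [-0.61 -0.04  0.19] w 0.15 j6 -2.14
```

Request:
{"name": "drive_tool", "arguments": {
  "commands": "0 0 0 0 4; 0 0 0 0 8; 0 0 0 0 8; 0 0 0 0 8; 0 0 0 0 8; 0 0 0 0 8; 0 0 0 0 6; 0 0 0 0 4"
}}

```text
time: 23.4
tool_pos: [0.6435, -0.1085, 0.068]
tool_rot: [0.001, 0.322, 0.947, -0.002]
contact_force: [-0.2, -7.7, 3.4]
gripper_width: 0.153
```

```bash
python3 st.py
```

```text
t 23.4 mixer TCP mm [ 0.5 -1.5] z 68.0 yaw-m -0.8352 F mixer [-1.6 -7.6] 3.4 M [-1.2   0.16  0.16] w 0.153 j6 -1.19
```

Request:
{"name": "drive_tool", "arguments": {
  "commands": "0 0 0 0 3; 0 0 0 0 3; 0 0 0 0 3; 0 0 0 0 3; 0 0 0 0 3; 0 0 0 0 3; 0 0 0 0 3; 0 0 0 0 3"
}}

```text
time: 24.4
tool_pos: [0.643, -0.109, 0.068]
tool_rot: [0.001, 0.511, 0.859, -0.002]
contact_force: [-2.4, -9.7, 4.3]
gripper_width: 0.154
```

```bash
python3 st.py
```

```text
t 24.4 mixer TCP mm [-0.1 -1.9] z 68.0 yaw-m -1.2533 F mixer [-4.1 -9.1] 4.3 M [-1.38  0.48  0.2 ] w 0.154 j6 -0.78
```

Request:
{"name": "drive_tool", "arguments": {
  "commands": "0 0 0 0 1.5; 0 0 0 0 1.5; 0 0 0 0 1.5; 0 0 0 0 1.5; 0 0 0 0 1.5; 0 0 0 0 1.5; 0 0 0 0 1.5; 0 0 0 0 1.5"
}}

```text
time: 25.4
tool_pos: [0.6427, -0.1091, 0.068]
tool_rot: [0.001, 0.598, 0.802, -0.002]
contact_force: [-3.4, -9.7, 6.1]
gripper_width: 0.149
```

```bash
python3 st.py
```

```text
t 25.4 mixer TCP mm [-0.5 -2. ] z 68.0 yaw-m -1.4619 F mixer [-5. -9.] 6.1 M [-1.37  0.6   0.25] w 0.149 j6 -0.57
```

Request:
{"name": "drive_tool", "arguments": {
  "commands": "0 0 0 0 1.2; 0 0 0 0 1.2; 0 0 0 0 1.2; 0 0 0 0 1.2; 0 0 0 0 1.2; 0 0 0 0 1.2; 0 0 0 0 1.2; 0 0 0 0 1.2"
}}

```text
time: 26.4
tool_pos: [0.6424, -0.1091, 0.068]
tool_rot: [0.001, 0.663, 0.749, -0.002]
contact_force: [-4.7, -9.7, 5.6]
gripper_width: 0.154
```

```bash
python3 st.py
```

```text
t 26.4 mixer TCP mm [-0.7 -1.9] z 68.0 yaw-m -1.6292 F mixer [-6.4 -8.7] 5.6 M [-1.42  0.8   0.27] w 0.154 j6 -0.4
```

Request:
{"name": "drive_tool", "arguments": {
  "commands": "0 0 0 0 1; 0 0 0 0 1; 0 0 0 0 1; 0 0 0 0 1; 0 0 0 0 1; 0 0 0 0 1; 0 0 0 0 1; 0 0 0 0 1"
}}

```text
time: 27.4
tool_pos: [0.6422, -0.1092, 0.068]
tool_rot: [0.001, 0.713, 0.701, -0.003]
contact_force: [-7.1, -9.8, 6.0]
gripper_width: 0.149
```

```bash
python3 st.py
```

```text
t 27.4 mixer TCP mm [-1.  -1.9] z 68.0 yaw-m -1.7685 F mixer [-8.8 -8.4] 6.0 M [-1.47  0.96  0.32] w 0.149 j6 -0.26
```

Request:
{"name": "drive_tool", "arguments": {
  "commands": "0 0 0 0 0.8; 0 0 0 0 0.8; 0 0 0 0 0.8; 0 0 0 0 0.8; 0 0 0 0 0.8; 0 0 0 0 0.8; 0 0 0 0 0.8; 0 0 0 0 0.8"
}}

```text
time: 28.4
tool_pos: [0.642, -0.1092, 0.068]
tool_rot: [0.001, 0.751, 0.66, -0.003]
contact_force: [-5.7, -10.3, 7.3]
gripper_width: 0.152
```

```bash
python3 st.py
```

```text
t 28.4 mixer TCP mm [-1.2 -1.9] z 68.0 yaw-m -1.88 F mixer [-7.5 -9.1] 7.3 M [-1.46  1.02  0.29] w 0.152 j6 -0.15
```

Torque is still at the free-turning level (about 0.3, noisy). Continuing.

Request:
{"name": "drive_tool", "arguments": {
  "commands": "0 0 0 0 0.8; 0 0 0 0 0.8; 0 0 0 0 0.8; 0 0 0 0 0.8; 0 0 0 0 0.8; 0 0 0 0 0.8; 0 0 0 0 0.8; 0 0 0 0 0.8"
}}

```text
time: 29.4
tool_pos: [0.6418, -0.1091, 0.068]
tool_rot: [0.001, 0.787, 0.617, -0.003]
contact_force: [-7.8, -9.8, 8.0]
gripper_width: 0.146
```

```bash
python3 st.py
```

```text
t 29.4 mixer TCP mm [-1.3 -1.8] z 68.0 yaw-m -1.9913 F mixer [-9.4 -8.3] 8.0 M [-1.4   1.1   0.46] w 0.146 j6 -0.04
```

Request:
{"name": "drive_tool", "arguments": {
  "commands": "0 0 0 0 0.2; 0 0 0 0 0.2; 0 0 0 0 0.2; 0 0 0 0 0.2; 0 0 0 0 0.2; 0 0 0 0 0.2; 0 0 0 0 0.2; 0 0 0 0 0.2"
}}

```text
time: 30.4
tool_pos: [0.6418, -0.1091, 0.068]
tool_rot: [0.001, 0.795, 0.606, -0.003]
contact_force: [-8.4, -9.5, 7.8]
gripper_width: 0.147
```

```bash
python3 st.py
```

```text
t 30.4 mixer TCP mm [-1.4 -1.8] z 68.0 yaw-m -2.019 F mixer [-10.   -7.9] 7.8 M [-1.35  1.18  0.47] w 0.147 j6 -0.01
```

Request:
{"name": "drive_tool", "arguments": {
  "commands": "0 0 0 0 0.3; 0 0 0 0 0.3; 0 0 0 0 0.3; 0 0 0 0 0.3; 0 0 0 0 0.3; 0 0 0 0 0.3; 0 0 0 0 0.3; 0 0 0 0 0.3"
}}

```text
time: 31.4
tool_pos: [0.6417, -0.1091, 0.068]
tool_rot: [0.001, 0.808, 0.59, -0.003]
contact_force: [-7.5, -9.6, 7.5]
gripper_width: 0.15
```

```bash
python3 st.py
```

```text
t 31.4 mixer TCP mm [-1.4 -1.8] z 68.0 yaw-m -2.0607 F mixer [-9.1 -8.2] 7.5 M [-1.37  1.19  0.49] w 0.15 j6 0.03
```

Request:
{"name": "drive_tool", "arguments": {
  "commands": "0 0 0 0 0.4; 0 0 0 0 0.4; 0 0 0 0 0.4; 0 0 0 0 0.4; 0 0 0 0 0.4; 0 0 0 0 0.4; 0 0 0 0 0.4; 0 0 0 0 0.4"
}}

```text
time: 32.4
tool_pos: [0.6416, -0.1091, 0.068]
tool_rot: [0.001, 0.824, 0.567, -0.003]
contact_force: [-8.7, -10.0, 8.0]
gripper_width: 0.151
```

```bash
python3 st.py
```

```text
t 32.4 mixer TCP mm [-1.6 -1.8] z 68.0 yaw-m -2.1162 F mixer [-10.3  -8.3] 8.0 M [-1.38  1.23  0.55] w 0.151 j6 0.09
```

Request:
{"name": "drive_tool", "arguments": {
  "commands": "0 0 0 0 0.5; 0 0 0 0 0.5; 0 0 0 0 0.5; 0 0 0 0 0.5; 0 0 0 0 0.5; 0 0 0 0 0.5; 0 0 0 0 0.5; 0 0 0 0 0.5"
}}

```text
time: 33.4
tool_pos: [0.6415, -0.1091, 0.068]
tool_rot: [0.001, 0.843, 0.538, -0.003]
contact_force: [-8.5, -9.3, 7.8]
gripper_width: 0.147
```

```bash
python3 st.py
```

```text
t 33.4 mixer TCP mm [-1.6 -1.7] z 68.0 yaw-m -2.186 F mixer [-10.   -7.6] 7.8 M [-1.37  1.28  0.64] w 0.147 j6 0.16
```

Torque is 0.64 N m while moving, clearly above the roughly 0.25 to 0.3 plateau and below 0.9. That is firm. I'll release, lift straight up and check.

Request:
{"name": "drive_tool", "arguments": {
  "commands": "0 0 0 0 0; 45 0 0 0 0; 45 0 0 0 0; 45 0 0 0 0; 45 0 0 0 0; 45 0 0 -0.5 0; 45 0 0 -0.9 0; 45 0 0 -0.9 0"
}}

```text
time: 34.4
tool_pos: [0.6433, -0.1062, 0.1378]
tool_rot: [0.0, 0.843, 0.537, 0.0]
contact_force: [-0.1, -0.8, 0.8]
gripper_width: 0.527
```

Request:
{"name": "drive_tool", "arguments": {
  "commands": "45 0 0 -0.9 0; 45 0 0 -0.9 0; 45 0 0 -0.6 0; 45 0 0 0 -10; 45 0 0 0 -10; 45 0 0 0 -10; 45 0 0 0 -10; 45 0 0 0 -10"
}}

```text
time: 35.4
tool_pos: [0.6429, -0.1062, 0.2082]
tool_rot: [-0.0, 0.535, 0.845, -0.0]
contact_force: [-0.3, 0.5, 0.5]
gripper_width: 0.53
```

Request:
{"name": "drive_tool", "arguments": {
  "commands": "45 0 0 0 -10; 45 0 0 0 -10; 45 0 0 0 -10; 45 0 0 0 -10; 45 0 0 0 -10; 45 0 0 0 -10; 45 0 0 0 -10; 45 0 0 0 -5"
}}

```text
time: 36.4
tool_pos: [0.6429, -0.1062, 0.2081]
tool_rot: [-0.0, -0.089, 0.996, 0.0]
contact_force: [-0.3, 1.2, 0.9]
gripper_width: 0.525
```

Request:
{"name": "drive_tool", "arguments": {
  "commands": "45 -0.8 0 0 0; 45 -0.9 0 0 0; 45 -0.9 0 0 0; 45 -0.6 0 0 0; 45 0 0 0 0; 45 0 0 0 0; 45 0 0 0 0; 45 0 0 0 0"
}}

```text
time: 37.4
tool_pos: [0.7372, -0.0898, 0.2082]
tool_rot: [0.0, -0.087, 0.996, -0.0]
contact_force: [0.6, -0.4, -1.0]
gripper_width: 0.529
```

```bash
python3 st.py; python3 - <<'E'
from h import *
c=manip.camera_params('wrist'); im=manip.grab_frame('wrist')[:,:,::-1]; np.save('cw4.npy',c,allow_pickle=True); cv2.imwrite('pics/w4.png',im)
p=proj(c,[[.60,-.114,.06]])[0]; x,y=max(0,int(p[0])-80),max(0,int(p[1])-60); print(p,x,y)
cv2.imwrite('pics/w4c.png',cv2.resize(im[y:y+120,x:x+160],None,fx=5,fy=5,interpolation=cv2.INTER_CUBIC))
E
```

```text
t 37.4 mixer TCP mm [95.9  0.1] z 208.2 yaw-m -0.0058 F mixer [ 0.5 -0.5] -1.0 M [ 0.01 -0.06 -0.06] w 0.529 j6 -1.97
[256.85059873  35.41272778] 176 0
```

View pics/w4c.png

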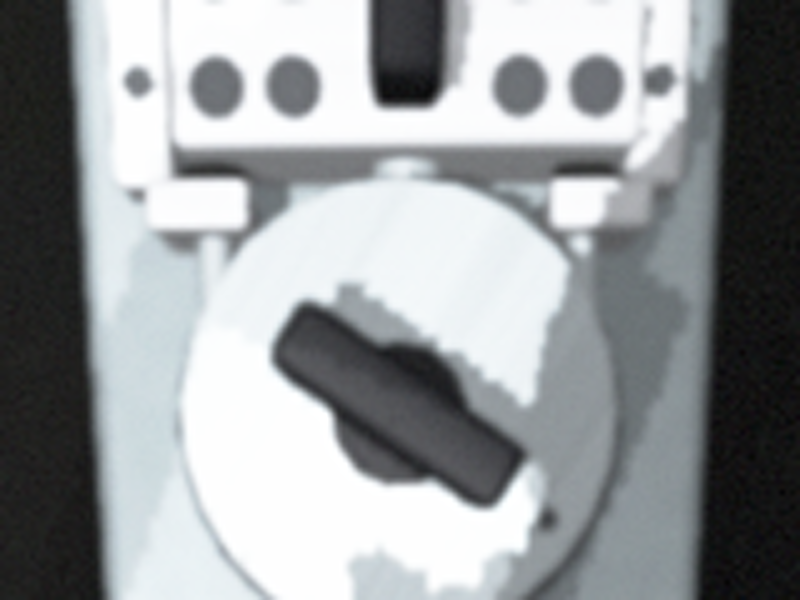

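The bar now stands at about 55° past vertical with no springback, and the block's front edge (y≈147) is up at the lugs. A numeric check of the draw-in and the bar angle follows.

```bash
python3 - <<'E'
from h import *
m=np.array([.6428,-.1071]); r=rot(.180)
for f,pts in (('cw3.npy',[(165,58),(647,58)]),('cw4.npy',[(175,146),(640,148)])):
    c=np.load(f,allow_pickle=True).item()
    p=onz(c,[(176+u/5,v/5) for u,v in pts],.060)[:,:2]; print(f,((p-m)@r*1000).round(1).tolist(),'origin X',(((p-m)@r)[:,0]*1000-30).round(1))
p=onz(c,[(176+u/5,v/5) for u,v in [(292,330),(505,478)]],.092)[:,:2]; d=p[1]-p[0]; print('cam',.18-np.arctan2(d[1],d[0])+np.pi)
# stop screw tip / front-face gap: full front-face bottom
E
```

```text
cw3.npy [[-55.9, -43.6], [-55.9, 44.9]] origin X [-85.9 -85.9]
cw4.npy [[-49.1, -42.9], [-48.3, 46.0]] origin X [-79.1 -78.3]
cam 2.1556604167669695
```

```bash
python3 -c "
from plant import manip
print(manip.job_done())"
```

```text
the job is handed in; nothing more can be done
None
```

The tube block is clamped on the mixer and the job is handed in, at about 37.5 s of the 72 s allowed.

**What I did:** I picked the grey aluminium block by its rib and set it on the bare deck; contact force confirmed the touch. I slid it between the rails until the push force rose and it stopped, with the block's origin about 86 mm in front of the cam axis. I then gripped the bar and turned the cam clockwise from -0.11 to about 2.19 rad. The torque read 0.16 to 0.32 N m up to about 1.9 rad, then climbed to 0.64 N m, where I stopped and released.

**Last checks:**
- **Block position:** its origin is about 78.7 mm in front of the cam axis, inside the 77 to 85 mm range. The front edge measured 0.8 mm different between its two sides, which is about my pixel error.
- **Cam:** the bar stayed where I left it. The picture gives 2.16 rad against 2.19 from the tool, also about my measuring error.
- **Arm and bench:** the gripper is clear above the bench with forces near zero. I did not knowingly touch the look-alikes or other items, but I took no final picture of the whole bench to confirm it.

The torque rose gradually rather than jumping, so the exact angle where the block tightened is only known to about 1.9 to 2.0 rad.

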